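Start the mug printer from its wireless switches

ROBOT

A 6-joint arm with a two-finger parallel gripper is mounted at the origin on the work surface. World frame = base frame: x ahead of the robot, y to its left, z up, the work surface at z = 0. Lengths are in m, angles in rad, forces in N, time in s.
With the tool pointing down it reaches from about 0.35 to 0.725 m from the base axis. Payload 6 kg.
Tool frame: the origin (TCP) lies between the finger pads; the fingertips stand manip.tips_ahead ahead of it and the grasp point (between the pads) lies 2 mm behind it (manip.tips_ahead is the distance from the TCP to the fingertips, in m); z points along the fingers, y is the line along which they close (so a half turn about z gives the same grasp; the last joint's range is limited). The gripper opens to 85 mm and grips with 20 to 120 N. Pads are 22 mm wide; open, the fingers measure 114 mm over their backs; the gripper's body (76 mm by 85 mm) begins 54 mm behind the grasp point. The pads swing forward as they close: fully open they stand 13 mm farther back than shut.
Start: joints at [1.625, 0.04, 0.085, 0, -1.615, -0.334], TCP at [0.166, 0.577, 0.248] pointing down, gripper open.
Joint ranges: [-2.56, 2.56], [-1.29, 2.01], [-1.08, 1.49], [-3.29, 1.98], [-2.81, -0.18], [-2.99, 2.99]. Speed limits (rad/s): [2.57, 2.57, 3.01, 3.14, 3.14, 3.14].

INTERFACE

Orientations are given as a unit quaternion [w, x, y, z].
In Python, from station import manip gives the robot as it stands.
- The arm moves only by the shell command python3 -m inch 'ROWS' [FORCE]. ROWS is JSON, a list of rows, each a list of 3 entries, a list of its own where there are three numbers: the shift along the world's x, y, z scaled (see below), then the turn about the world's z scaled (see below), then the gripper's target within -1 to 1 (shut at 1, half-way at 0, fully open at -1). A call has exactly 8 rows; each row is the pose to reach, as a shift and turn from the pose commanded when the call began; what a row does not reach only later rows make up. The controller multiplies each number of a shift by 0.1 m and each number of a turn by pi/2 rad. A row lasts 1/8 s, in which the tool goes at most 62.5 mm and 10.7 degrees, less where a joint would pass 70% of its speed; a pose out of reach is approached as far as the arm can. A call with a number of a shift or a turn outside -1 to 1 is refused whole. A call with a gripper value outside its range is refused whole. The fingers move at their own pace and stop on an object; FORCE is the grip in N (left out, the last holds). Time passes only in rows, so rows that repeat a pose let the fingers close, or fill a call up. It gives the time, the measured TCP pose, the force, the opening and the grip force at its end, in the units of the state.
- manip.read_state(): the state, without advancing time (a new reading comes with each control period).
- manip.grab_frame(name): name is "side" or "top"; returns a dict with "frame" (384x512x3 uint8, red, green, blue), "intrinsics" (3x3 intrinsics, pixels), "R" (3x3) and "t" (3): a world point X has camera coordinates R X + t. Camera axes: x right, y down, z forward; pixel columns grow to the right and rows downward; lengths in m; the calibration is good to about 2 mm. A picture is of the moment at which its call begins. There is no depth.
- manip.finish_job(): hands the job in; it is judged then, once.
The state is a dict: "time_s": time; "q": joint angles; "qd": joint speeds; "joint_efforts": joint torques, N m; "tcp_pos": TCP position; "orientation": TCP orientation; "wrist_force": force on the tool from outside, world axes, zero at the start; "wrist_torque": the same for the moment, N m; "opening": opening from 0.0 (shut) to 1.0 (fully open); "finger_force": force on a finger pad.
Only numpy, scipy, OpenCV 4.12 (cv2) and the standard library are available. Lean on these libraries where they do the work, as an engineer would, in place of code of your own. Each camera call takes 0.05 s, during which the arm holds its last target. There are 200 camera calls.

TASK

Start the mug printer by pressing its switches with the fingertips (keeping the fingers closed is easiest): first press the white-striped, raised end of the black rocker fully down to switch the power on, then press the blue clamp button all the way down, then the green start button all the way down; both buttons stay down by themselves. Do not press the red cancel button. Only press: do not pick up or push away the switch boxes, and leave the mugs, kraft boxes, tape roll and marker where they stand.

Things in the scene. Friction and masses are not known exactly. Their poses are not given: they have to be found in the camera images.
- rocker_switch: loose light-grey wireless switch box on rubber feet, 110 x 66 x 45 mm (x, y, z), about 0.65 kg, with a black rocker paddle on top. Origin at the centre of its underside, z up, x along the paddle's length; the end that starts raised, marked by a white stripe, is at the box's -x end. It slides only if pushed sideways
- rocker (a joint): tilt of the black paddle in rad: 0 = off (striped end up; starts at 0 to 0.06), 0.4 = fully on (striped end down, hard stop). Paddle 80 x 36 x 10 mm, pivoting about the box's y axis at the box's centre, 59 mm above the table, clear above the box; it stays where it is left. About 2 N straight down on the stripe moves it, about 5 N if a wide finger bears nearer the pivot
- rocker_press (a point): the white stripe: point on the paddle's top face, 28 mm from the pivot in the box's -x direction, the place to press. About 70 mm above the table when off, 59 mm when fully on
- blue_switch: loose light-grey wireless switch box on rubber feet, 90 x 66 x 45 mm (x, y, z), about 0.6 kg, with one round blue push button (mug-clamp) in the middle of its top. Origin at the centre of its underside, z up. It slides only if pushed sideways
- blue_button (a joint): how far the blue button is pressed in: 0 (to 0.0008 at the start) = out, 0.007 m = fully down. It moves under about 4 N, is hard at the bottom, and stays down where it is left (latching)
- blue_top (a point): centre of the top face of the blue button, 34 mm in diameter; 58 mm above the table when out, 51 mm when fully down (still 6 mm proud of the box)
- green_switch: loose light-grey wireless switch box on rubber feet, 90 x 66 x 45 mm (x, y, z), about 0.6 kg, with one round green push button (start) in the middle of its top. Origin at the centre of its underside, z up. It slides only if pushed sideways
- green_button (a joint): how far the green button is pressed in: 0 (to 0.0008 at the start) = out, 0.007 m = fully down. It moves under about 4 N, is hard at the bottom, and stays down where it is left (latching)
- green_top (a point): centre of the top face of the green button, 34 mm in diameter; 58 mm above the table when out, 51 mm when fully down (still 6 mm proud of the box)
- red_switch: loose light-grey wireless switch box on rubber feet, 90 x 66 x 45 mm (x, y, z), about 0.6 kg, with one round red push button (cancel) in the middle of its top. Origin at the centre of its underside, z up. It slides only if pushed sideways
- red_button (a joint): how far the red button is pressed in: 0 (to 0.0008 at the start) = out, 0.007 m = fully down. It moves under about 4 N, is hard at the bottom, and stays down where it is left (latching)
- red_top (a point): centre of the top face of the red button, 34 mm in diameter; 58 mm above the table when out, 51 mm when fully down (still 6 mm proud of the box)
- mug_near: loose dark-green enamel mug, white inside, 84 mm across, 80 mm tall, handle at its +y reaching 70 mm from the axis; origin at the centre of its underside; stands on the bench near the robot, right of centre. Leave alone
- mug_left: loose dark-green enamel mug, white inside, 84 mm across, 80 mm tall, handle at its +y reaching 70 mm from the axis; origin at the centre of its underside; stands on the bench near the robot, to its left. Leave alone
- mug_stack: loose dark-green enamel mug, white inside, 84 mm across, 80 mm tall, handle at its +y reaching 70 mm from the axis; origin at the centre of its underside; stands on top of kraft box kraft_stack, rim 185 mm above the bench. Leave alone
- kraft_mid: loose closed brown kraft mug box, 110 x 110 x 105 mm, origin at the centre of its underside; behind the switch boxes, near the middle. Leave alone
- kraft_stack: loose closed brown kraft mug box, 110 x 110 x 105 mm, origin at the centre of its underside; at the back right, carries a mug. Leave alone
- tape_roll: loose roll of brown tape lying flat, 90 mm across, 25 mm high, origin at the centre of its underside. Leave alone
- marker: loose black marker pen with an orange cap, 140 x 14 x 14 mm, lying along its x; origin on its underside. Leave alone
Not all that is in view belongs to the job. Leave any brown, pink or turquoise look-alike of the blue_switch alone.

How it is judged:
On the way, in this order (a step that is already met when the one before it is completed fails the run):
1. the rocker is fully on (value of joint rocker above 0.34 rad), for 0.2 s.
2. the blue button is fully down (value of joint blue_button above 0.0055 m), for 0.2 s.
3. the green button is fully down (value of joint green_button above 0.0055 m), for 0.2 s.
At the end, for the whole second after the job is handed in: rocker on (at least 0.34 of 0.4 rad), blue and green buttons down (at least 5.5 of 7 mm), red button out (under 2 mm), switch boxes at rest within 30 mm of where they began, mugs, kraft boxes, tape roll and marker within 20 mm (value of joint rocker above 0.34 rad and value of joint each of blue_button, green_button above 0.0055 m and value of joint red_button below 0.002 m and distance of each of rocker_switch, blue_switch, green_switch, red_switch from where it was at the start of the episode below 0.03 m and linear speed of each of rocker_switch, blue_switch, green_switch, red_switch below 0.02 m/s and distance of each of mug_near, mug_left, kraft_mid, kraft_stack, mug_stack, tape_roll, marker from where it was at the start of the episode below 0.02 m); the robot touches nothing.
It fails at once if the blue button is pressed before the rocker is on (value of joint blue_button above 0.003 m and value of joint rocker below 0.3 rad).
It fails at once if the green button is pressed before the blue one is down (value of joint green_button above 0.003 m and value of joint blue_button below 0.005 m).
It fails at once if the red button is pressed (value of joint red_button above 0.003 m).
It fails at once if a switch box is lifted off the bench, tipped, or shifted more than 30 mm (height (world z) of any of rocker_switch, blue_switch, green_switch, red_switch above 0.008 m or angle between any of rocker_switch, blue_switch, green_switch, red_switch's own z axis and vertical above 0.15 rad or distance of any of rocker_switch, blue_switch, green_switch, red_switch from where it was at the start of the episode above 0.03 m).
It fails at once if a mug, kraft box, the tape roll or the marker is moved more than 20 mm or tipped (distance of any of mug_near, mug_left, kraft_mid, kraft_stack, mug_stack, tape_roll, marker from where it was at the start of the episode above 0.02 m or angle between any of mug_near, mug_left, kraft_mid, kraft_stack, mug_stack, tape_roll, marker's own z axis and vertical above 0.2 rad).
It also fails if it takes over 48 s, if anything falls off the work surface, if the arm or the gripper's body presses on something with over 40 N, if the wrist force passes 120 N, or if a joint passes its speed limit or range.

## Working session

There is one attempt and no reset: what is moved stays moved. The work goes in short steps, Python scripts to look and compute and a shell command to move; the robot and the scene stay as the last step left them, time stands still between calls to the robot, and variables do not carry over. Pictures are saved under pics/ and viewed, at most 10 in all, crops included, and the job is handed in when it is done.

```bash
mkdir -p pics; ls; python3 - <<'E'
from station import manip
import cv2,pickle
d={n:manip.grab_frame(n) for n in("top","side")}
pickle.dump(d,open("f0.pkl","wb"))
for n in d: cv2.imwrite(f"pics/{n}0.png",cv2.resize(d[n]["frame"][:,:,::-1],(768,576),interpolation=cv2.INTER_CUBIC))
s=manip.read_state();print(s["tcp_pos"],s["orientation"],manip.tips_ahead,s["time_s"])
for n in d: print(n,d[n]["intrinsics"],d[n]["R"],d[n]["t"])
E
```

```text
pics
[0.16553616 0.57643365 0.24734862] [ 8.17060714e-04  9.90232422e-01 -1.39424102e-01 -5.28728978e-05] 0.017 0.1
top [[468.80570687   0.         251.49316129]
 [  0.         468.80570687 197.5722083 ]
 [  0.           0.           1.        ]] [[ 2.13031789e-03 -9.99960742e-01 -8.60093305e-03]
 [-9.83336452e-01 -5.31240166e-04 -1.81794222e-01]
 [ 1.81782516e-01  8.84489047e-03 -9.83298980e-01]] [0.00556814 0.49721282 1.39651946]
side [[358.52398764   0.         259.41234467]
 [  0.         358.52398764 192.32515468]
 [  0.           0.           1.        ]] [[-0.96490599 -0.26237859  0.01067264]
 [-0.19777514  0.69938658 -0.68683579]
 [ 0.17274671 -0.66484275 -0.72673427]] [0.46484443 0.16741283 0.90443772]
```

View pics/top0.png

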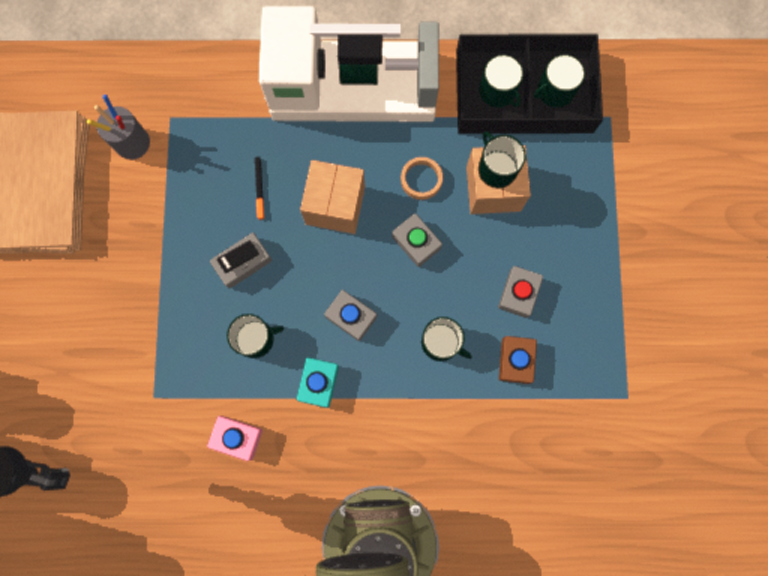

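View pics/side0.png

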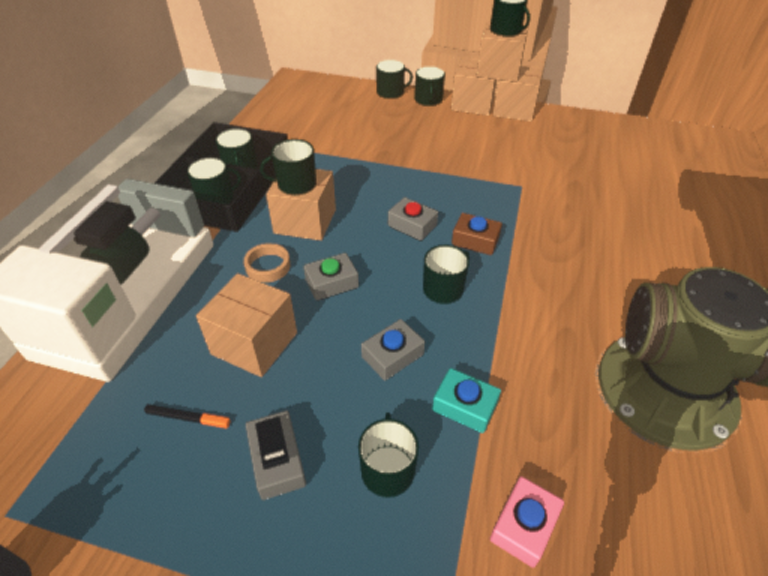

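The top view (768 px scale) has blue buttons on a grey box at (350,314), turquoise at (316,382), pink at (233,438) and brown at (520,359). The light-grey one is the blue_switch and the others are look-alikes. Green is at (417,237), red at (522,290), and the rocker's white stripe is at (225,263), the left end of the paddle. The side view agrees: blue (393,340), green (330,267), stripe (274,457).

```bash
cat >loc.py <<'E'
import numpy as np,cv2
def ray(f,u,v):
    R=np.array(f["R"]);t=np.array(f["t"]);d=R.T@np.linalg.inv(f["intrinsics"])@[u,v,1];return -R.T@t,d
def atz(f,uv,z):
    c,d=ray(f,*uv);return c+d*(z-c[2])/d[2]
def tri(fs,uvs):
    A=np.zeros((3,3));b=np.zeros(3)
    for f,uv in zip(fs,uvs):
        c,d=ray(f,*uv);d/=np.linalg.norm(d);P=np.eye(3)-np.outer(d,d);A+=P;b+=P@c
    return np.linalg.solve(A,b)
def blob(f,uv,col,r=14):
    h=cv2.cvtColor(f["frame"],cv2.COLOR_RGB2HSV).astype(int);H,S,V=h[...,0],h[...,1],h[...,2]
    m={"blue":(abs(H-110)<12)&(S>150)&(V>120),"green":(abs(H-62)<15)&(S>130)&(V>90),"red":((H<8)|(H>172))&(S>170)&(V>120),
       "white":(S<60)&(V>185),"black":V<50}[col]
    yy,xx=np.mgrid[:384,:512];m=m&(abs(xx-uv[0])<r)&(abs(yy-uv[1])<r)
    return np.array([xx[m].mean(),yy[m].mean()]),int(m.sum())
E
python3 - <<'E'
import pickle,cv2,numpy as np
from loc import *
d=pickle.load(open("f0.pkl","rb"));T,S=d["top"],d["side"];k=2/3
px={"blue":((350,314),(393,340),.058),"green":((417,237),(330,267),.058),"red":((522,290),(413,209),.058),"white":((225,263),(274,457),.07),"black":((240,257),(270,440),.064)}
for c,(a,b,z) in px.items():
    ua,na=blob(T,np.array(a)*k,c,20 if c=="black" else 12);ub,nb=blob(S,np.array(b)*k,c,20 if c=="black" else 12)
    print(c,ua.round(1),na,ub.round(1),nb,"tri",tri((T,S),(ua,ub)).round(4),"top",atz(T,ua,z).round(4),"side",atz(S,ub,z).round(4))
# other objects, top view
for n,uv,z in(("mugleft",(249,335),.08),("mugnear",(443,339),.08),("kraftmid",(334,190),.105),("turq",(316,382),.058),
  ("rk c1",(210,262),.045),("rk c2",(255,236),.045),("rk c3",(269,255),.045)): print(n,atz(T,np.array(uv)*k,z).round(3))
c=T["frame"][140:240,130:300,::-1];e=S["frame"][200:340,150:300,::-1]
a=cv2.resize(c,(800,470),interpolation=cv2.INTER_CUBIC);cv2.imwrite("pics/crop.png",a)
E
```

```text
blue [232.9 208.5] 94 [261.5 226.2] 124 tri [0.461  0.0628 0.0509] top [0.4612 0.0625 0.058 ] side [0.4584 0.0683 0.058 ]
green [277.8 157.5] 91 [219.7 177.2] 87 tri [ 0.6218 -0.0755  0.0511] top [ 0.6211 -0.075   0.058 ] side [ 0.6177 -0.0688  0.058 ]
red [348.  192.6] 100 [274.9 138.9] 69 tri [ 0.5108 -0.2897  0.0511] top [ 0.5106 -0.2883  0.058 ] side [ 0.5078 -0.2809  0.058 ]
white [150.  174.5] 12 [182.5 303.1] 23 tri [0.5626 0.3159 0.0709] top [0.5642 0.3164 0.07  ] side [0.5615 0.3155 0.07  ]
black [159.9 170.1] 216 [180.8 293.4] 418 tri [0.5806 0.2894 0.0547] top [0.5795 0.2877 0.064 ] side [0.5759 0.2935 0.064 ]
mugleft [0.413 0.26  0.08 ]
mugnear [ 0.405 -0.124  0.08 ]
kraftmid [0.705 0.094 0.105]
turq [0.322 0.128 0.058]
rk c1 [0.57  0.353 0.045]
rk c2 [0.625 0.262 0.045]
rk c3 [0.585 0.231 0.045]
```

View pics/crop.png

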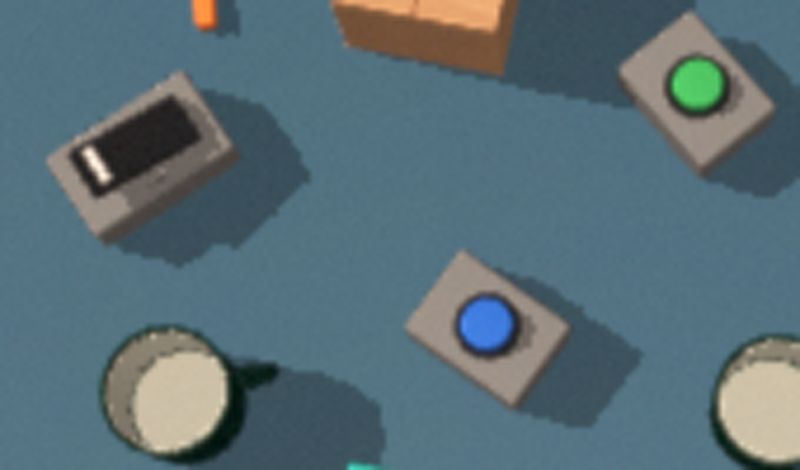

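The crop confirms it: the stripe is at the paddle's left end, and the grey-boxed blue button stands apart from the turquoise one. Triangulating gives the stripe at (0.5635, 0.316, 0.071), which matches the given 70 mm. The button positions come from the top view. I'll close the fingers and approach in steps.

```bash
python3 -m inch '[[[0.12,-0.08,0],-0.06,1],[[0.25,-0.16,0],-0.12,1],[[0.37,-0.25,0],-0.18,1],[[0.5,-0.33,0],-0.24,1],[[0.62,-0.41,0],-0.3,1],[[0.75,-0.49,0],-0.36,1],[[0.87,-0.57,0],-0.42,1],[[1,-0.65,0],-0.48,1]]' 20
python3 -m inch '[[[0.12,-0.08,0],0,1],[[0.25,-0.16,-0.1],0,1],[[0.37,-0.25,-0.2],0,1],[[0.5,-0.33,-0.3],0,1],[[0.62,-0.41,-0.4],0,1],[[0.75,-0.49,-0.5],0,1],[[0.87,-0.57,-0.6],0,1],[[1,-0.65,-0.7],0,1]]'
python3 -m inch '[[[0.12,-0.08,0],0,1],[[0.25,-0.16,0],0,1],[[0.37,-0.25,0],0,1],[[0.5,-0.33,0],0,1],[[0.62,-0.41,0],0,1],[[0.75,-0.49,0],0,1],[[0.87,-0.57,0],0,1],[[1,-0.65,0],0,1]]'
python3 -m inch '[[[0.12,-0.08,0],0,1],[[0.25,-0.16,0],0,1],[[0.37,-0.25,0],0,1],[[0.5,-0.33,0],0,1],[[0.62,-0.41,0],0,1],[[0.75,-0.49,0],0,1],[[0.87,-0.57,0],0,1],[[0.97,-0.64,0],0,1]]'
python3 - <<'E'
from station import manip
from scipy.spatial.transform import Rotation as R
s=manip.read_state();q=s["orientation"];print(s["tcp_pos"],R.from_quat([*q[1:],q[0]]).as_matrix().round(2)[:,0],s["wrist_force"],s["opening"],s["q"])
E
```

```text
time_s: 1.1
tcp_pos: [0.2659, 0.5112, 0.2477]
orientation: [0.0, 0.869, -0.495, 0.0]
wrist_force: [0.4, 0.4, 0.3]
opening: -0.001
finger_force: 0.0
time_s: 2.1
tcp_pos: [0.3665, 0.4461, 0.1776]
orientation: [0.0, 0.869, -0.494, -0.0]
wrist_force: [0.3, -0.4, -0.9]
opening: -0.002
finger_force: 0.0
time_s: 3.1
tcp_pos: [0.4665, 0.3811, 0.1782]
orientation: [0.0, 0.869, -0.494, -0.0]
wrist_force: [-0.4, -0.1, 0.2]
opening: 0.0
finger_force: 0.0
time_s: 4.1
tcp_pos: [0.5634, 0.3171, 0.1782]
orientation: [0.0, 0.869, -0.494, -0.0]
wrist_force: [0.9, 0.1, 1.1]
opening: 0.004
finger_force: 0.0
[0.56344829 0.3170841  0.17815219] [ 0.51 -0.86  0.  ] [0.89026573 0.08453244 1.08674274] 0.004202172428711038 [ 8.21383001e-01  1.66127778e-01  9.29062479e-02 -1.99629470e-05
 -1.49785269e+00 -2.84553015e-01]
```

```bash
python3 -m inch '[[[-0.01,0.01,-0.15],0,1],[[-0.01,0.01,-0.3],0,1],[[-0.01,0.01,-0.45],0,1],[[-0.01,0.01,-0.6],0,1],[[-0.01,0.01,-0.7],0,1],[[-0.01,0.01,-0.8],0,1],[[-0.01,0.01,-0.84],0,1],[[-0.01,0.01,-0.84],0,1]]'
python3 -m inch '[[[0,0,-0.03],0,1],[[0,0,-0.06],0,1],[[0,0,-0.08],0,1],[[0,0,-0.1],0,1],[[0,0,-0.12],0,1],[[0,0,-0.13],0,1],[[0,0,-0.14],0,1],[[0,0,-0.14],0,1]]'
```

```text
time_s: 5.1
tcp_pos: [0.5617, 0.3186, 0.0942]
orientation: [0.0, 0.869, -0.494, 0.0]
wrist_force: [0.9, 1.2, 0.2]
opening: -0.002
finger_force: 0.0
time_s: 6.1
tcp_pos: [0.5617, 0.3189, 0.0804]
orientation: [-0.0, 0.869, -0.494, 0.0]
wrist_force: [-1.1, 1.5, 2.7]
opening: 0.001
finger_force: 1.3
```

```bash
python3 -m inch '[[[0,0,-0.01],0,1],[[0,0,-0.02],0,1],[[0,0,-0.02],0,1],[[0,0,-0.03],0,1],[[0,0,-0.03],0,1],[[0,0,-0.04],0,1],[[0,0,-0.04],0,1],[[0,0,-0.04],0,1]]'
```

```text
time_s: 7.1
tcp_pos: [0.5618, 0.3188, 0.0775]
orientation: [-0.0, 0.869, -0.494, 0.0]
wrist_force: [-4.4, 1.9, 8.4]
opening: 0.0
finger_force: 4.4
```

```bash
python3 -m inch '[[[0,0,-0.01],0,1],[[0,0,-0.02],0,1],[[0,0,-0.02],0,1],[[0,0,-0.02],0,1],[[0,0,-0.02],0,1],[[0,0,-0.02],0,1],[[0,0,-0.02],0,1],[[0,0,-0.02],0,1]]'
```

```text
time_s: 8.1
tcp_pos: [0.562, 0.3188, 0.0773]
orientation: [-0.001, 0.869, -0.494, 0.001]
wrist_force: [-8.8, 1.4, 14.8]
opening: -0.002
finger_force: 7.8
```

The hard stop is reached: the tool went only 0.2 mm deeper while the force rose to 15 N. Next I'll lift and check the rocker while heading to blue.

```bash
python3 -m inch '[[[0,0,0.2],0,1],[[0,0,0.4],0,1],[[0,0,0.6],0,1],[[0,0,0.8],0,1],[[-0.1,-0.2,0.8],0,1],[[-0.2,-0.4,0.8],0,1],[[-0.3,-0.7,0.8],0,1],[[-0.4,-1,0.8],0,1]]'
python3 -m inch '[[[-0.05,-0.12,0],0,1],[[-0.1,-0.25,0],0,1],[[-0.15,-0.37,0],0,1],[[-0.2,-0.5,0],0,1],[[-0.25,-0.62,0],0,1],[[-0.3,-0.75,0],0,1],[[-0.35,-0.87,0],0,1],[[-0.4,-1,0],0,1]]'
python3 - <<'E'
from station import manip
from loc import *
T=manip.grab_frame("top");S=manip.grab_frame("side")
a=cv2.resize(T["frame"][130:230,120:220,::-1],(400,400),interpolation=cv2.INTER_CUBIC)
b=cv2.resize(S["frame"][250:350,130:230,::-1],(400,400),interpolation=cv2.INTER_CUBIC)
cv2.imwrite("pics/rk.png",np.hstack([a,b]))
ua,n=blob(T,(150,175),"white",10);ub,m=blob(S,(182,303),"white",10);print(ua,n,ub,m,tri((T,S),(ua,ub)))
E
```

```text
time_s: 9.1
tcp_pos: [0.5214, 0.2179, 0.1551]
orientation: [-0.0, 0.869, -0.494, 0.0]
wrist_force: [0.6, -0.0, -0.1]
opening: 0.002
finger_force: 0.0
time_s: 10.1
tcp_pos: [0.4813, 0.1178, 0.1543]
orientation: [0.0, 0.869, -0.494, -0.0]
wrist_force: [-0.4, 0.7, 0.8]
opening: 0.002
finger_force: 0.0
[149.   174.25] 8 [183.5        306.41666667] 36 [0.56217084 0.31982901 0.06533076]
```

View pics/rk.png

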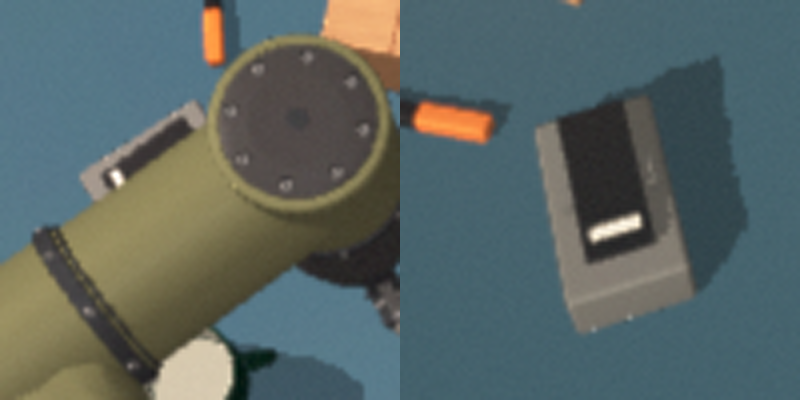

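The side view shows the stripe end down at about crop (615,230). It moved about 3.3 px, which fits the expected 11 mm drop. The box has not moved. Now blue.

```bash
python3 -m inch '[[[-0.07,-0.18,0],0,1],[[-0.13,-0.36,0],0,1],[[-0.2,-0.55,0],0,1],[[-0.2,-0.55,-0.15],0,1],[[-0.2,-0.55,-0.3],0,1],[[-0.2,-0.55,-0.45],0,1],[[-0.2,-0.55,-0.6],0,1],[[-0.2,-0.55,-0.7],0,1]]'
python3 -m inch '[[[0,0,-0.04],0,1],[[0,0,-0.08],0,1],[[0,0,-0.11],0,1],[[0,0,-0.13],0,1],[[0,0,-0.15],0,1],[[0,0,-0.16],0,1],[[0,0,-0.17],0,1],[[0,0,-0.17],0,1]]'
```

```text
time_s: 11.2
tcp_pos: [0.4613, 0.0637, 0.0828]
orientation: [0.001, 0.869, -0.494, -0.0]
wrist_force: [0.7, 0.3, 0.4]
opening: 0.006
finger_force: 0.0
time_s: 12.2
tcp_pos: [0.462, 0.0638, 0.0681]
orientation: [-0.0, 0.869, -0.494, 0.0]
wrist_force: [-3.0, 0.2, 7.4]
opening: 0.001
finger_force: 3.7
```

```bash
python3 -m inch '[[[0,0,-0.01],0,1],[[0,0,-0.02],0,1],[[0,0,-0.02],0,1],[[0,0,-0.03],0,1],[[0,0,-0.03],0,1],[[0,0,-0.03],0,1],[[0,0,-0.03],0,1],[[0,0,-0.03],0,1]]'
```

```text
time_s: 13.2
tcp_pos: [0.4622, 0.0638, 0.0679]
orientation: [-0.0, 0.87, -0.494, 0.001]
wrist_force: [-13.4, 1.4, 24.0]
opening: -0.0
finger_force: 11.8
```

Blue is at its hard stop: tip at 51 mm and 24 N. Green is next.

```bash
python3 -m inch '[[[0,0,0.2],0,1],[[0,0,0.4],0,1],[[0,0,0.6],0,1],[[0,0,0.85],0,1],[[0.15,-0.13,0.85],0,1],[[0.3,-0.26,0.85],0,1],[[0.45,-0.39,0.85],0,1],[[0.6,-0.52,0.85],0,1]]'
python3 -m inch '[[[0.12,-0.11,0],0,1],[[0.25,-0.22,0],0,1],[[0.37,-0.33,0],0,1],[[0.5,-0.44,0],0,1],[[0.62,-0.55,0],0,1],[[0.75,-0.66,0],0,1],[[0.87,-0.77,0],0,1],[[1,-0.87,0],0,1]]'
python3 - <<'E'
from station import manip
from loc import *
T=manip.grab_frame("top");S=manip.grab_frame("side")
cv2.imwrite("pics/s2.png",cv2.resize(S["frame"][60:300,120:400,::-1],(700,600),interpolation=cv2.INTER_CUBIC))
print(manip.read_state()["tcp_pos"])
E
```

```text
time_s: 14.2
tcp_pos: [0.522, 0.0112, 0.1484]
orientation: [0.0, 0.869, -0.494, -0.0]
wrist_force: [-1.0, -0.0, 0.0]
opening: -0.002
finger_force: 0.0
time_s: 15.2
tcp_pos: [0.6225, -0.0761, 0.1492]
orientation: [0.0, 0.869, -0.494, -0.0]
wrist_force: [-0.2, -0.4, 0.0]
opening: -0.001
finger_force: 0.0
[ 0.62248156 -0.07648446  0.14867329]
```

View pics/s2.png

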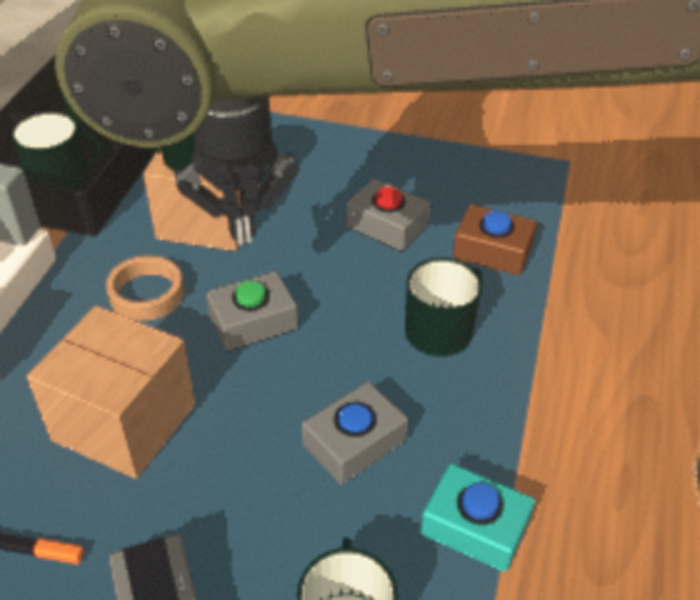

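The picture shows the blue button seated low in its box at (355,418). The fingertips are above green at (250,293), clear of the kraft boxes.

```bash
python3 -m inch '[[[-0.01,0.01,-0.1],0,1],[[-0.01,0.01,-0.2],0,1],[[-0.01,0.01,-0.3],0,1],[[-0.01,0.01,-0.4],0,1],[[-0.01,0.01,-0.5],0,1],[[-0.01,0.01,-0.6],0,1],[[-0.01,0.01,-0.65],0,1],[[-0.01,0.01,-0.65],0,1]]'
python3 -m inch '[[[0,0,-0.04],0,1],[[0,0,-0.08],0,1],[[0,0,-0.11],0,1],[[0,0,-0.13],0,1],[[0,0,-0.15],0,1],[[0,0,-0.17],0,1],[[0,0,-0.18],0,1],[[0,0,-0.18],0,1]]'
```

```text
time_s: 16.3
tcp_pos: [0.6205, -0.0744, 0.0838]
orientation: [0.0, 0.869, -0.494, -0.0]
wrist_force: [0.9, 0.5, 0.9]
opening: 0.003
finger_force: 0.0
time_s: 17.3
tcp_pos: [0.6208, -0.0743, 0.0681]
orientation: [0.0, 0.869, -0.494, 0.0]
wrist_force: [-7.0, 2.8, 12.8]
opening: 0.001
finger_force: 5.6
```

```bash
python3 -m inch '[[[0,0,-0.01],0,1],[[0,0,-0.02],0,1],[[0,0,-0.02],0,1],[[0,0,-0.02],0,1],[[0,0,-0.02],0,1],[[0,0,-0.02],0,1],[[0,0,-0.02],0,1],[[0,0,-0.02],0,1]]'
python3 -m inch '[[[0,0,0.1],0,1],[[0,0,0.3],0,1],[[0,0,0.5],0,1],[[0,0,0.7],0,1],[[0,0,0.9],0,1],[[0,0,1],0,1],[[0,0,1],0,1],[[0,0,1],0,1]]'
python3 -m inch '[[[-0.1,0,0.2],0,1],[[-0.2,0,0.4],0,1],[[-0.3,0,0.6],0,1],[[-0.5,0,0.8],0,1],[[-0.6,0,0.8],0,1],[[-0.6,0,0.8],0,1],[[-0.6,0,0.8],0,1],[[-0.6,0,0.8],0,1]]'
python3 - <<'E'
from station import manip
import cv2
S=manip.grab_frame("side")
cv2.imwrite("pics/s3.png",cv2.resize(S["frame"][60:360,80:400,::-1],(640,600),interpolation=cv2.INTER_CUBIC))
E
```

```text
time_s: 18.3
tcp_pos: [0.6209, -0.0744, 0.068]
orientation: [0.0, 0.87, -0.494, 0.001]
wrist_force: [-12.1, 3.9, 18.8]
opening: -0.001
finger_force: 9.7
time_s: 19.3
tcp_pos: [0.6203, -0.0743, 0.1632]
orientation: [0.0, 0.869, -0.494, -0.001]
wrist_force: [0.0, 0.6, -0.8]
opening: 0.003
finger_force: 0.0
time_s: 20.3
tcp_pos: [0.5607, -0.0743, 0.2433]
orientation: [0.001, 0.869, -0.494, -0.001]
wrist_force: [-0.4, 0.2, 0.1]
opening: -0.002
finger_force: 0.0
```

View pics/s3.png

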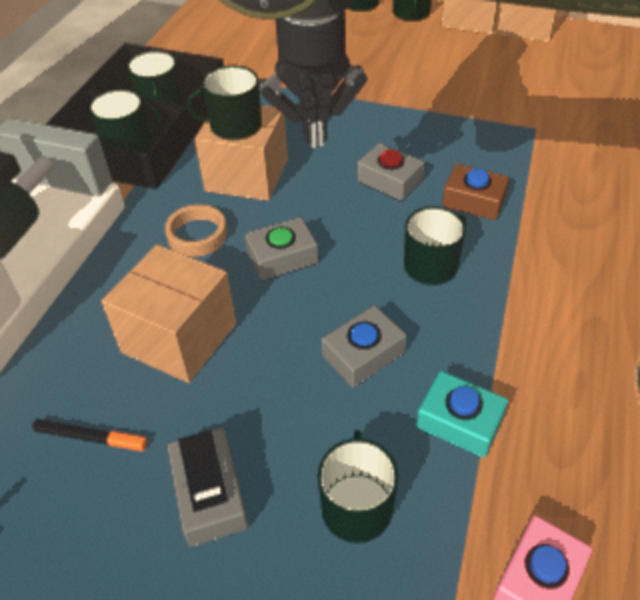

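The rocker stripe is down at (207,494), blue (364,335) and green (281,237) are pressed in, red (391,159) is still out, and nothing else has moved. Handing in.

```bash
python3 -c "from station import manip;print(manip.finish_job())"
```

```text
the job is handed in; nothing more can be done
None
```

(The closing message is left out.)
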